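Refit a loudspeaker grille

ROBOT

A 6-joint arm with a two-finger parallel gripper is mounted at the origin on the work surface. World frame = base frame: x ahead of the robot, y to its left, z up, the work surface at z = 0. Lengths are in m, angles in rad, forces in N, time in s.
With the tool pointing down it reaches from about 0.25 to 0.725 m from the base axis. Payload 4 kg.
Tool frame: the origin (TCP) lies at the very end of the fingers, on their centre line; the grasp point (between the pads) lies 19 mm behind it; z points along the fingers, y is the line along which they close (so a half turn about z gives the same grasp; the last joint's range is limited). The gripper opens to 85 mm and grips with 20 to 120 N. Pads are 22 mm wide; open, the fingers measure 114 mm over their backs; the gripper's body (76 mm by 85 mm) begins 54 mm behind the grasp point. The pads swing forward as they close: fully open they stand 13 mm farther back than shut.
Start: joints at [1.29, 0.241, 0.005, 1.335, 0, 1.571], TCP at [0.139, 0.48, 0.231] pointing down, gripper open.
Joint ranges: [-2.72, 2.72], [-1.05, 1.87], [-1.09, 1.28], [-1.99, 2.15], [-1.42, 1.44], [-3.14, 3.14]. Speed limits (rad/s): [2.79, 2.79, 3.14, 3.14, 3.14, 3.14].

INTERFACE

Orientations are given as a unit quaternion [x, y, z, w].
In Python, from workcell import telemetry, vision, workorder gives the robot as it stands.
- The arm moves only by the shell command python3 -m inch 'ROWS'. ROWS is JSON, a list of rows, each a list of 3 entries, a list of its own where there are three numbers: the turn, a rotation vector about the tool's x, y, z scaled (see below), then the shift along the tool's x, y, z scaled (see below), then the closure, from -1 (fully open) to 1 (shut). A call has 1 to 10 rows; each row shifts and turns the commanded pose from where the row before left it, along the tool's axes as they then stand; what a row does not reach is not made up. The controller multiplies each number of a shift by 0.3 m and each number of a turn by 360 degrees. A row lasts 1/12 s, in which the tool goes at most 41.7 mm and 7.16 degrees, less where a joint would pass 70% of its speed; a pose out of reach is approached as far as the arm can. A call with a number of a shift or a turn outside -1 to 1 is refused whole. A call with a gripper value outside its range is refused whole. The fingers move at their own pace and stop on an object; the grip force is fixed at half the most. Time passes only in rows, so rows that do not move let the fingers close. It gives the time, the measured TCP pose, the force, the opening and the grip force at its end, in the units of the state.
- telemetry.get_obs(): the state, without advancing time (a new reading comes with each control period).
- vision.camera(name): name is "scene" or "top"; returns a dict with "img" (384x512x3 uint8, red, green, blue), "fov_y" (degrees; the focal length in pixels is half the picture's height over the tangent of half this angle, whatever the lens; pixels are square), "cx", "cy" (the principal point, pixels), "pose" (4x4, takes a point from camera to world coordinates). Camera axes: x right, y up, looking along -z (the intrinsics and any distortion apply to the point x, -y, -z); pixel columns grow to the right and rows downward; lengths in m; the calibration is good to about 2 mm. A picture is of the moment at which its call begins. There is no depth.
- workorder.job_done(): hands the job in; it is judged then, once.
The state is a dict: "clock": time; "joint_pos": joint angles; "joint_vel": joint speeds; "tau": joint torques, N m; "eef_pos": TCP position; "tool_rot": TCP orientation; "ft_force": force on the tool from outside, world axes, zero at the start; "ft_torque": the same for the moment, N m; "grip_width": finger opening in m; "grasp_force": force on a finger pad.
Only numpy, scipy, OpenCV 4.12 (cv2) and the standard library are available. Lean on these libraries where they do the work, as an engineer would, in place of code of your own. Each camera call takes 0.05 s, during which the arm holds its last target. There are 200 camera calls.

TASK

The round perforated grille of the radio's extension loudspeaker lies loose on the speaker's face, partly over its recess: with the fingertips push it sideways across the face until it drops into the recess, without picking it up. Once it has dropped in, take the fingers off it, then press gently down on its middle to bed it home, and leave it lying level and flush with nothing else in the shack disturbed.

Things in the scene. Friction and masses are not known exactly. Their poses are not given: they have to be found in the camera images.
- speaker: Extension loudspeaker lying on its back, fixed: a black square box 180 x 180 mm, 100 mm high, its flat grey face up at z = 0.100 m with a round recess in the middle. Origin: centre of the underside, below the recess centre; z up, x and y along the sides. A fixed volume knob, 18 mm across, 14 mm tall, stands on the face at (0.072, -0.062) of this frame.
- recess (a point): The recess in the speaker's face: 84 mm across, 8 mm deep, steep walls, flat black floor, a dark flush line round its mouth. This point is the centre of its floor, z = 0.092 m; axes as the speaker's. A grille fully home lies on this floor with its top flush with the face.
- grille: Loose rigid aluminium disc with black perforations, 80 mm across, 8 mm thick, 60 to 130 g. Origin: centre of its underside, z up. Starts flat on the face (z = 0.100 m), its centre 24 to 50 mm from the recess centre, on the speaker's -x side. Slides easily; about 12 mm from the recess centre its leading edge dips in. Press it with 3 to 10 N; over 45 N dents it.
- connector: Bystander: a steel and brass coaxial plug 19 mm across, 40 mm tall, standing on the speaker's face near the +x edge of the speaker, about 65 to 100 mm from the recess centre. Origin: centre of its underside.
- screwdriver: Bystander: red-handled screwdriver about 190 mm long, lying on the table beside the speaker's +y side. Origin: underside, near the middle.
- microphone: Bystander: black hand microphone 95 x 56 x 30 mm on the table. Origin: centre of the underside.
- tape_roll: Bystander: blue roll of tape, 68 mm across, 19 mm high, on the table. Origin: centre of the underside.
- mug: Bystander: blue mug 82 mm across, 92 mm tall, on the table. Origin: centre of the underside.
- handheld: Bystander: black handheld radio standing up, 34 x 58 mm, 185 mm tall with its aerial. Origin: centre of the underside.
- screw_dish: Bystander: steel dish of brass screws, 90 mm across, 16 mm high. Origin: centre of the underside.
- morse_key: Bystander: Morse key on a wooden base 115 x 70 mm, 50 mm tall. Origin: centre of the underside.
There are look-alikes about, which are no part of the job. Of the things that look like the grille, the middle-sized one is meant.

How it is judged:
By the outcome, as a careful person would: the job done as asked, in the order asked, and still so for the second after the job is handed in, with the robot touching nothing.
It also fails if it takes over 40 s, if anything falls off the work surface, if the arm or the gripper's body presses on something with over 40 N, if the wrist force passes 120 N, or if a joint passes its speed limit or range.

## Working session

There is one attempt and no reset: what is moved stays moved. The work goes in short steps, Python scripts to look and compute and a shell command to move; the robot and the scene stay as the last step left them, time stands still between calls to the robot, and variables do not carry over. Pictures are saved under pics/ and viewed, at most 10 in all, crops included, and the job is handed in when it is done.

```bash
mkdir -p pics; ls; python3 - <<'E'
from workcell import telemetry, vision
import cv2
for n in("scene","top"):
    c=vision.camera(n); cv2.imwrite(f"pics/{n}0.png",cv2.resize(c["img"][:,:,::-1],(800,600),interpolation=cv2.INTER_CUBIC))
    print(n,{k:v for k,v in c.items() if k!="img"})
print(telemetry.get_obs())
E
```

```text
pics
scene {'fov_y': 42.25879502889246, 'cx': 259.75936431853495, 'cy': 193.13105164635718, 'pose': array([[-0.87130557, -0.2940537 ,  0.39288552,  1.19416675],
       [ 0.49068235, -0.53439139,  0.68822719,  0.98321956],
       [ 0.00757889,  0.79243818,  0.60990516,  0.98671369],
       [ 0.        ,  0.        ,  0.        ,  1.        ]])}
top {'fov_y': 49.521209071083575, 'cx': 250.14469676537504, 'cy': 188.08445874981902, 'pose': array([[-0.02825732,  0.99741564, -0.0660573 ,  0.5162633 ],
       [-0.99958748, -0.02853481, -0.00326088, -0.01992896],
       [-0.00513738,  0.06593791,  0.9978105 ,  1.27241558],
       [ 0.        ,  0.        ,  0.        ,  1.        ]])}
{'clock': 0.1, 'joint_pos': array([ 1.28998178e+00,  2.41363796e-01,  3.85327031e-03,  1.33519258e+00,
       -1.34783686e-05,  1.57080939e+00]), 'joint_vel': array([ 0.00044616, -0.00018136,  0.0020294 , -0.00074696, -0.00015916,
        0.00076239]), 'tau': array([-3.46801298e-04, -3.73137081e+01,  2.53010184e+01,  1.08383151e-02,
       -1.35660503e-05, -5.16565990e-06]), 'eef_pos': array([0.13841632, 0.47987025, 0.23048674]), 'tool_rot': array([ 1.39952787e-01,  9.90157719e-01, -9.44952333e-04, -1.26744544e-04]), 'ft_force': array([ 0.1451817 , -0.6432639 , -0.55963398]), 'ft_torque': array([ 0.05123874, -0.00159551, -0.01871775]), 'grasp_force': 0.0, 'grip_width': 0.08571674462753026}
```

View pics/scene0.png

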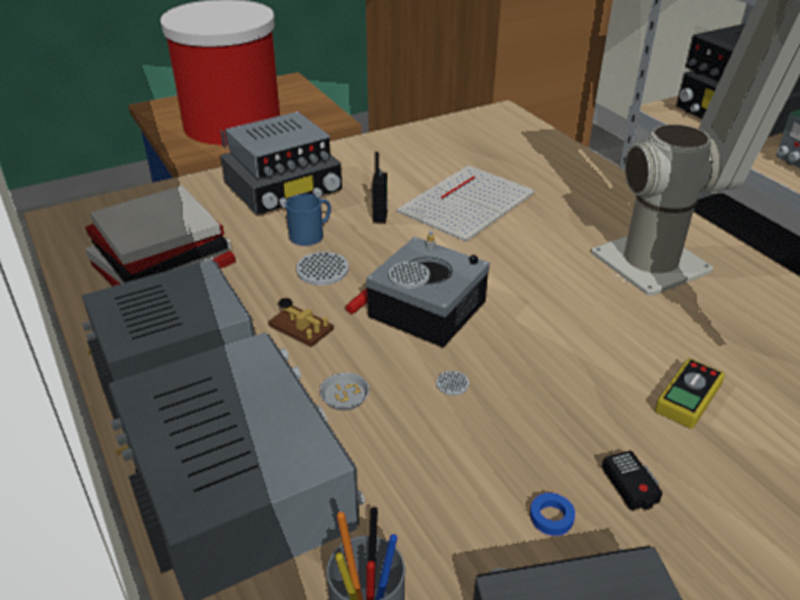

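View pics/top0.png

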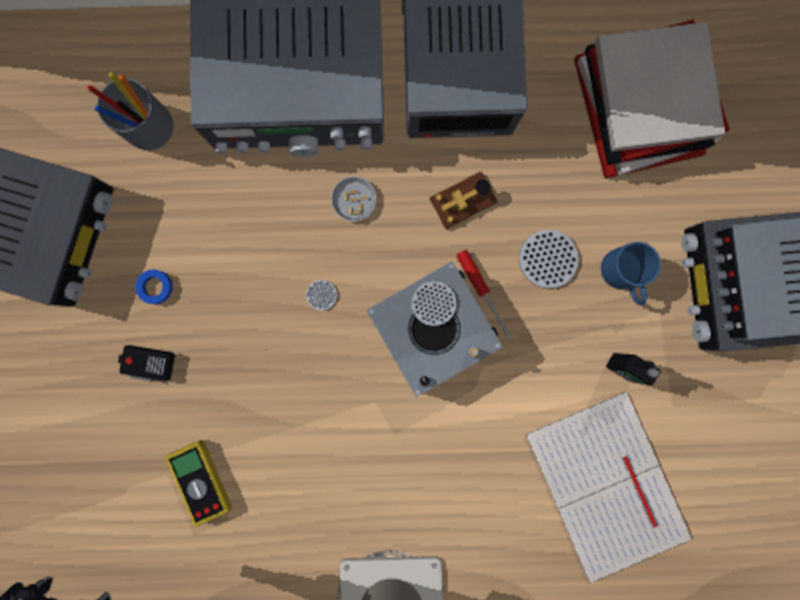

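Candidates in the top view (800x600) are (550,259) big on the table, (322,295) small on the table, and (434,304) middle-sized, on the speaker over its recess. The last fits on both size and place. I'll confirm it in enlarged crops.

```bash
cat > h.py <<'E'
import numpy as np, cv2
from workcell import telemetry, vision
def K(c):
    f=192/np.tan(np.radians(c["fov_y"]/2)); return f
def ray(c,u,v):
    f=K(c); d=c["pose"][:3,:3]@np.array([(u-c["cx"])/f,-(v-c["cy"])/f,-1.]); return c["pose"][:3,3],d
def atz(c,u,v,z):
    o,d=ray(c,u,v); return o+d*(z-o[2])/d[2]
def proj(c,p):
    q=c["pose"][:3,:3].T@(np.asarray(p)-c["pose"][:3,3]); f=K(c); return c["cx"]+f*q[0]/-q[2], c["cy"]-f*q[1]/-q[2]
def tri(c1,p1,c2,p2):
    o1,d1=ray(c1,*p1);o2,d2=ray(c2,*p2)
    s=np.linalg.lstsq(np.c_[d1,-d2],o2-o1,rcond=None)[0]
    a,b=o1+s[0]*d1,o2+s[1]*d2; return (a+b)/2,np.linalg.norm(a-b)
def crop(c,u0,v0,w,h,k,name):
    cv2.imwrite(name,cv2.resize(c["img"][v0:v0+h,u0:u0+w,::-1],None,fx=k,fy=k,interpolation=cv2.INTER_CUBIC))
E
python3 - <<'E'
from h import *
t=vision.camera("top"); s=vision.camera("scene")
crop(t,225,155,110,105,5,"pics/tc.png") 
crop(s,225,145,100,80,7,"pics/sc.png")
E
```

```text
(no output)
```

View pics/tc.png

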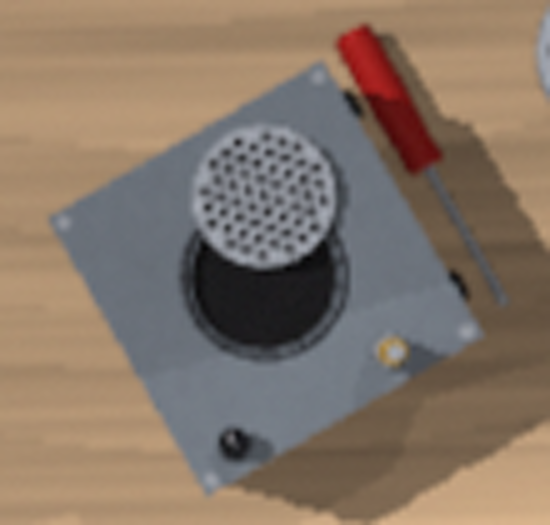

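View pics/sc.png

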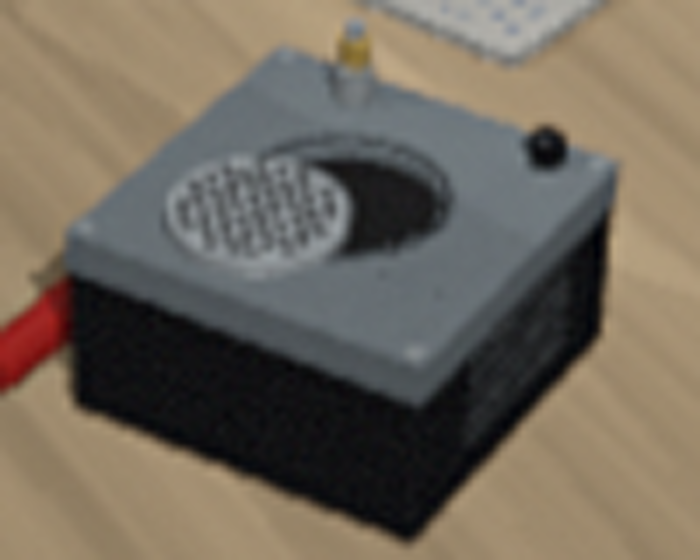

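The crops confirm the middle-sized grille on the speaker: top crop (265,196), scene crop (260,208). The recess centre is near top crop (266,277). The plug is at (393,350) and the knob at (235,443).

```bash
python3 - <<'E'
from h import *
t=vision.camera("top"); s=vision.camera("scene")
T=lambda x,y:(225+x/5-.4,155+y/5-.4); S=lambda x,y:(225+x/7-.43,145+y/7-.43)
tc=[(323,62),(485,335),(208,494),(50,217)]; sc=[(68,240),(285,45),(618,165),(425,405)]
C=[]
for a,b in zip(tc,sc):
    p,e=tri(t,T(*a),s,S(*b)); print("corner",p.round(4),round(e,4)); C.append(atz(t,*T(*a),.1))
C=np.array(C); c=C.mean(0); print("face ctr(top)",c.round(4),"scene",np.mean([atz(s,*S(*b),.1) for b in sc],0).round(4), np.linalg.norm(C-np.roll(C,1,0),axis=1).round(4))
x=((C[1]-C[0])+(C[2]-C[3]))[:2]; x/=np.linalg.norm(x); y=np.array([-x[1],x[0]]); print("spk x",x.round(4))
for n,a,b,z in (("grille",(265,196),(260,208),.108),("recess mouth",(265,277),(350,194),.1),("knob",(235,441),(547,140),.114),("plug",(393,350),(352,30),.14)):
    p,e=tri(t,T(*a),s,S(*b)); q=atz(t,*T(*a),z); r=atz(s,*S(*b),z)
    print(n,p.round(4),round(e,4),"top@z",q.round(4),"sc@z",r.round(4),"spk",((q-c)[:2]@x).round(4),((q-c)[:2]@y).round(4))
E
```

```text
corner [ 0.6509 -0.1287  0.0907] 0.0016
corner [ 0.4928 -0.2139  0.0952] 0.0026
corner [ 0.4092 -0.0558  0.0942] 0.0004
corner [0.5663 0.0306 0.0771] 0.0043
face ctr(top) [ 0.5304 -0.0923  0.1   ] scene [ 0.5365 -0.0791  0.1   ] [0.1776 0.1784 0.179  0.1784]
spk x [-0.8796 -0.4758]
grille [ 0.5747 -0.0923  0.1045] 0.0014 top@z [ 0.5751 -0.0925  0.108 ] sc@z [ 0.5766 -0.0876  0.108 ] spk -0.0393 0.0214
recess mouth [ 0.5294 -0.0913  0.0972] 0.0015 top@z [ 0.5299 -0.0915  0.1   ] sc@z [ 0.5309 -0.0875  0.1   ] spk -0.0 -0.0009
knob [ 0.4389 -0.0711  0.1085] 0.0012 top@z [ 0.4397 -0.0711  0.114 ] sc@z [ 0.4431 -0.0642  0.114 ] spk 0.0696 -0.0618
plug [ 0.4882 -0.1582  0.1331] 0.0009 top@z [ 0.488  -0.1571  0.14  ] sc@z [ 0.4943 -0.1492  0.14  ] spk 0.068 0.0368
```

The top-view fit is consistent: face sides measure 178–179 mm, the knob falls at (0.070,-0.062) in the speaker frame, and the grille is 45 mm from the recess on its -x side. World positions are grille (0.575,-0.0925) and recess (0.530,-0.0915). I'll push along world -x with the fingers half open, so that they cradle the rim.

```bash
python3 -m inch '[[[0,0,-0.0149],[0,0,0],0],[[0,0,-0.0149],[0,0,0],0],[[0,0,-0.0149],[0,0,0],0],[[0,0,0],[0,0,0],0]]'; python3 -c "
from h import *;o=telemetry.get_obs();print(o['joint_pos'].round(3))"; python3 -m inch '[[[0,0,0],[-0.0835,-0.0953,0],0],[[0,0,0],[-0.0835,-0.0953,0],0],[[0,0,0],[-0.0835,-0.0953,0],0],[[0,0,0],[-0.0835,-0.0953,0],0],[[0,0,0],[-0.0835,-0.0953,0],0],[[0,0,0],[-0.0835,-0.0953,0],0],[[0,0,0],[-0.0835,-0.0953,0],0],[[0,0,0],[-0.0835,-0.0953,0],0],[[0,0,0],[-0.0835,-0.0953,0],0],[[0,0,0],[-0.0835,-0.0953,0],0]]';python3 -c "
from h import *;o=telemetry.get_obs();print(o['joint_pos'].round(3))"
```

```text
clock: 0.63
eef_pos: [0.1385, 0.4803, 0.2312]
tool_rot: [-0.001, 1.0, -0.0, -0.0]
ft_force: [0.3, -0.4, -0.8]
grip_width: 0.0427
grasp_force: 0.0
[ 1.29   0.241  0.005  1.335 -0.     1.288]
clock: 1.47
eef_pos: [0.39, 0.1929, 0.2315]
tool_rot: [0.001, 1.0, 0.0, 0.0]
ft_force: [0.0, 0.4, -0.0]
grip_width: 0.0426
grasp_force: 0.0
[ 0.459  0.112 -0.153  1.306  0.     0.462]
```

```bash
python3 -m inch '[[[0,0,0],[-0.0835,-0.0953,0],0],[[0,0,0],[-0.0835,-0.0953,0],0],[[0,0,0],[-0.0835,-0.0953,0],0],[[0,0,0],[-0.0835,-0.0953,0],0],[[0,0,0],[-0.0835,-0.0953,0],0],[[0,0,0],[-0.0835,-0.0953,0],0],[[0,0,0],[-0.0835,-0.0953,0],0],[[0,0,0],[-0.0835,-0.0953,0],0],[[0,0,0],[-0.0835,-0.0953,0],0],[[0,0,0],[-0.085,-0.0953,0],0]]'; python3 -m inch '[[[0,0,0],[0,0,0.07],0],[[0,0,0],[0,0,0.07],0],[[0,0,0],[0,0,0.07],0],[[0,0,0],[0,0,0.07],0],[[0,0,0],[0,0,0.07],0],[[0,0,0],[0,0,0],0],[[0,0,0],[0,0,0],0]]'
python3 - <<'E'
from h import *
t=vision.camera("top"); s=vision.camera("scene")
crop(s,215,115,130,100,6,"pics/s1.png")
E
```

```text
clock: 2.3
eef_pos: [0.6409, -0.093, 0.2312]
tool_rot: [0.001, 1.0, 0.0, -0.0]
ft_force: [0.8, 0.4, 0.3]
grip_width: 0.043
grasp_force: 0.0
clock: 2.88
eef_pos: [0.6389, -0.0912, 0.1249]
tool_rot: [0.001, 1.0, 0.0, -0.002]
ft_force: [0.7, -0.4, -0.2]
grip_width: 0.043
grasp_force: 0.0
```

View pics/s1.png

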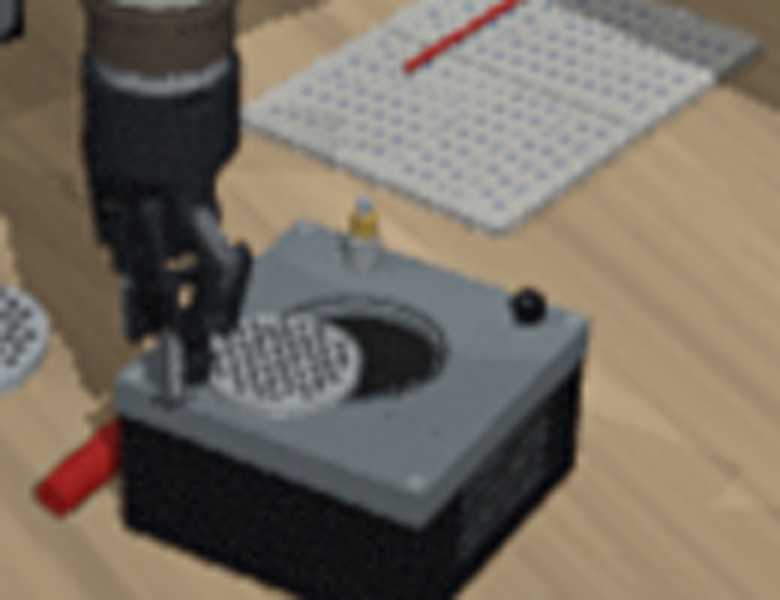

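The picture shows the fingertips behind the grille over the face edge, near pixels (170,395) and (195,375), clear of the rim at (210,365). Next I'll feel for the face gently.

```bash
python3 -m inch '[[[0,0,0],[0,0,0.03],0],[[0,0,0],[0,0,0.03],0],[[0,0,0],[0,0,0],0],[[0,0,0],[0,0,0],0]]' ; python3 -m inch '[[[0,0,0],[0,0,0.007],0],[[0,0,0],[0,0,0],0]]';  python3 -m inch '[[[0,0,0],[0,0,0.005],0],[[0,0,0],[0,0,0],0]]'
```

```text
clock: 3.32
eef_pos: [0.6394, -0.0912, 0.1076]
tool_rot: [0.0, 1.0, 0.0, -0.001]
ft_force: [0.5, 0.6, 0.9]
grip_width: 0.0424
grasp_force: 0.0
clock: 3.48
eef_pos: [0.64, -0.0914, 0.1061]
tool_rot: [0.0, 1.0, 0.0, -0.0]
ft_force: [0.4, -0.6, -0.7]
grip_width: 0.0429
grasp_force: 0.0
clock: 3.65
eef_pos: [0.64, -0.0914, 0.1046]
tool_rot: [-0.0, 1.0, -0.0, 0.0]
ft_force: [0.1, -0.2, -0.8]
grip_width: 0.0424
grasp_force: 0.0
```

```bash
for i in 1 2 3; do python3 -m inch '[[[0,0,0],[0,0,0.004],0],[[0,0,0],[0,0,0],0]]' | egrep 'pos|force: \['; done
```

```text
eef_pos: [0.64, -0.0913, 0.1034]
ft_force: [-0.6, 0.5, -1.0]
eef_pos: [0.6399, -0.0913, 0.1021]
ft_force: [0.4, 0.3, -0.2]
eef_pos: [0.6399, -0.0914, 0.1008]
ft_force: [1.0, -0.3, -1.1]
```

```bash
for i in 1 2; do python3 -m inch '[[[0,0,0],[0,0,0.004],0],[[0,0,0],[0,0,0],0]]' | egrep 'pos|force: \['; done
```

```text
eef_pos: [0.6399, -0.0913, 0.0997]
ft_force: [0.1, -0.0, -0.6]
eef_pos: [0.6399, -0.0913, 0.0985]
ft_force: [0.1, -0.2, -0.0]
```

```bash
for i in 1 2; do python3 -m inch '[[[0,0,0],[0,0,0.004],0],[[0,0,0],[0,0,0],0]]' | egrep 'pos|force: \['; done
```

```text
eef_pos: [0.6401, -0.0914, 0.0982]
ft_force: [-1.8, -0.1, 4.2]
eef_pos: [0.6401, -0.0914, 0.0982]
ft_force: [-3.0, 1.2, 8.9]
```

```bash
python3 -m inch '[[[0,0,0],[0,0,-0.0165],0],[[0,0,0],[0,0,0],0],[[0,0,0],[0.02,0,0],0],[[0,0,0],[0.02,0,0],0],[[0,0,0],[0,0,0],0]]' | egrep 'pos|force: \['; for i in 1 2 3; do python3 -m inch '[[[0,0,0],[0.008,0,0],0],[[0,0,0],[0.008,0,0],0],[[0,0,0],[0.008,0,0],0],[[0,0,0],[0,0,0],0]]' | egrep 'pos|force: \['; done
python3 - <<'E'
from h import *
t=vision.camera("top")
crop(t,225,155,110,105,5,"pics/t2.png") 
E
```

```text
eef_pos: [0.6262, -0.0913, 0.1006]
ft_force: [-1.0, 1.0, -1.1]
eef_pos: [0.6203, -0.0914, 0.1012]
ft_force: [-0.2, 0.9, 0.0]
eef_pos: [0.6132, -0.0914, 0.1013]
ft_force: [0.6, 1.0, -0.5]
eef_pos: [0.6059, -0.0913, 0.1013]
ft_force: [0.2, -0.6, -0.3]
```

View pics/t2.png

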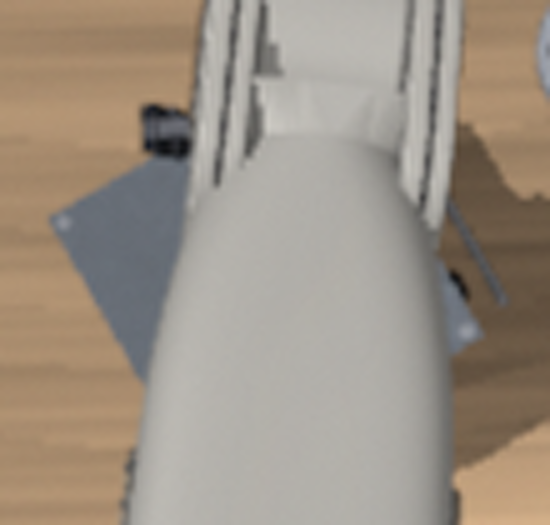

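The top view is blocked by the arm over (150–450, 100–525), so I'll use the scene camera from here. Pushing on.

```bash
for i in 1 2 3; do python3 -m inch '[[[0,0,0],[0.008,0,0],0],[[0,0,0],[0.008,0,0],0],[[0,0,0],[0.008,0,0],0],[[0,0,0],[0,0,0],0]]' | egrep 'pos|force: \['; done
python3 - <<'E'
from h import *
s=vision.camera("scene")
crop(s,225,130,100,80,7,"pics/s2.png")
E
```

```text
eef_pos: [0.5987, -0.0914, 0.1012]
ft_force: [-0.2, 0.0, -0.2]
eef_pos: [0.5915, -0.0914, 0.1013]
ft_force: [0.6, -0.5, 0.5]
eef_pos: [0.5843, -0.0914, 0.1013]
ft_force: [-0.4, -0.1, -0.3]
```

View pics/s2.png

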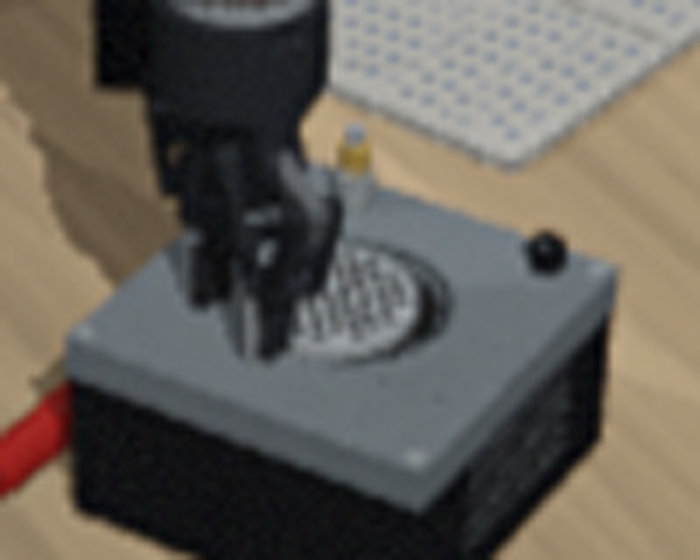

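The grille is in front of the fingers with its leading edge at (420,320), and a dark sliver of recess remains at (440,300). It needs about 8 mm more, so I'll go in small steps and watch the force.

```bash
for i in 1 2 3 4; do python3 -m inch '[[[0,0,0],[0.0035,0,0],0],[[0,0,0],[0.0035,0,0],0],[[0,0,0],[0,0,0],0]]' | egrep 'pos|force: \['; done
python3 - <<'E'
from h import *
s=vision.camera("scene")
crop(s,225,130,100,80,7,"pics/s3.png")
E
```

```text
eef_pos: [0.5824, -0.0914, 0.1011]
ft_force: [0.0, -0.6, -0.0]
eef_pos: [0.5804, -0.0913, 0.1012]
ft_force: [-0.2, -0.5, -0.8]
eef_pos: [0.5783, -0.0913, 0.1013]
ft_force: [-0.1, -0.1, 0.4]
eef_pos: [0.5762, -0.0914, 0.1012]
ft_force: [0.1, 0.0, 0.3]
```

View pics/s3.png

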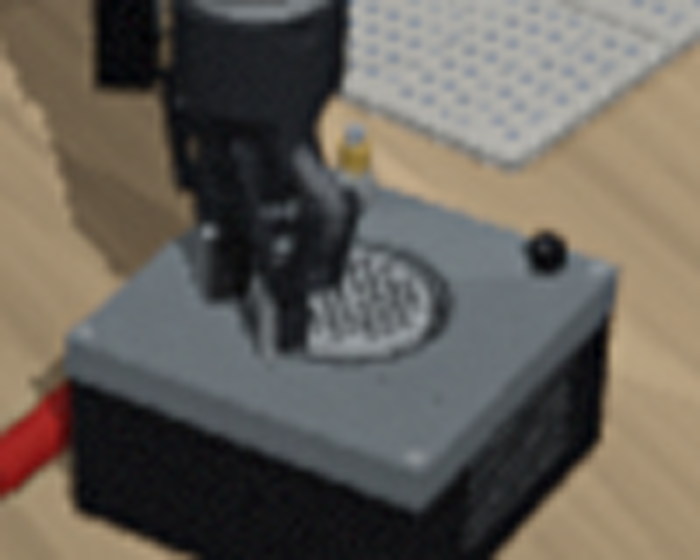

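The grille's far edge at (432,310) has dipped into the recess, but the rear edge is hidden by the fingers. Creeping on.

```bash
cat > d.py <<'E'
from h import *
s=vision.camera("scene"); a=s["img"]; np.save("f.npy.tmp.npy",a)
import os
if os.path.exists("f.npy"): print("diff at grille front", np.abs(a[168:182,272:288].astype(int)-np.load("f.npy")[168:182,272:288]).mean().round(2))
os.replace("f.npy.tmp.npy","f.npy")
E
python3 d.py; for i in 1 2 3 4; do python3 -m inch '[[[0,0,0],[0.0035,0,0],0],[[0,0,0],[0,0,0],0],[[0,0,0],[0,0,0],0]]' | egrep 'pos|force: \['; python3 d.py; done
```

```text
eef_pos: [0.5753, -0.0913, 0.1012]
ft_force: [-0.6, -1.1, 0.3]
diff at grille front 9.96
eef_pos: [0.5742, -0.0914, 0.1012]
ft_force: [0.1, -0.0, -0.2]
diff at grille front 0.86
eef_pos: [0.5732, -0.0914, 0.1012]
ft_force: [-0.3, -0.3, 0.1]
diff at grille front 1.17
eef_pos: [0.5722, -0.0914, 0.1013]
ft_force: [-0.4, -0.1, -0.4]
diff at grille front 1.04
```

The grille moved on the first step (10 grey levels), then stayed still while the fingers advanced with no force, so it has dropped in. I'll lift off, shut the fingers above it and check.

```bash
python3 -m inch '[[[0,0,0],[0,0,-0.05],0],[[0,0,0],[0,0,-0.1],0],[[0,0,0],[0,0,-0.1],0],[[0,0,0],[0,0,-0.05],1],[[0,0,0],[0,0,0],1],[[0,0,0],[0,0,0],1],[[0,0,0],[0,0,0],1],[[0,0,0],[0,0,0],1]]'
python3 - <<'E'
from h import *
s=vision.camera("scene")
crop(s,225,130,100,80,7,"pics/s4.png")
E
```

```text
clock: 10.3
eef_pos: [0.5711, -0.0912, 0.1894]
tool_rot: [-0.0, 1.0, 0.0, -0.002]
ft_force: [-0.2, -0.6, -0.5]
grip_width: -0.0002
grasp_force: 0.0
```

View pics/s4.png

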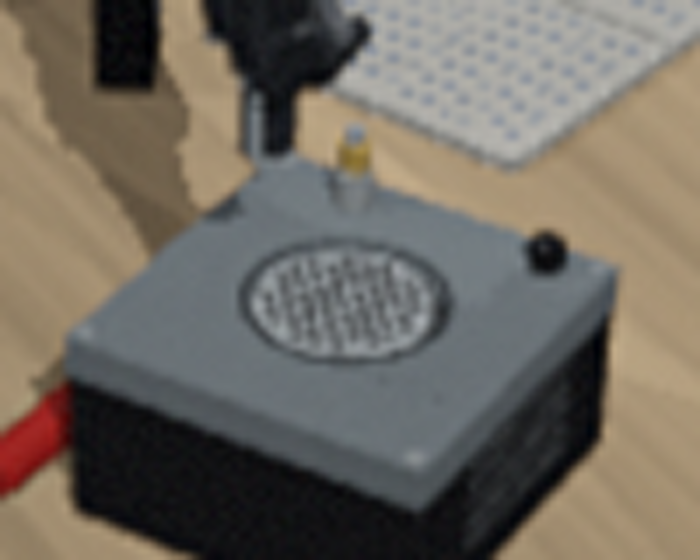

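The grille lies flush within the dark ring, centred near (345,302). Now to press its middle with the shut fingers.

```bash
python3 -m inch '[[[0,0,0],[0.068,0,0],1],[[0,0,0],[0.069,0,0],1],[[0,0,0],[0,0,0.09],1],[[0,0,0],[0,0,0.09],1],[[0,0,0],[0,0,0.07],1],[[0,0,0],[0,0,0.02],1],[[0,0,0],[0,0,0],1],[[0,0,0],[0,0,0],1]]'| egrep 'pos|force: \['; for i in 1 2 3; do python3 -m inch '[[[0,0,0],[0,0,0.004],1],[[0,0,0],[0,0,0],1]]' | egrep 'pos|force: \['; done
```

```text
eef_pos: [0.5311, -0.0913, 0.1101]
ft_force: [-0.2, 0.2, 0.3]
eef_pos: [0.5323, -0.0915, 0.1103]
ft_force: [-0.6, 0.3, 0.1]
eef_pos: [0.5317, -0.0914, 0.1086]
ft_force: [-1.7, -0.1, 0.4]
eef_pos: [0.5312, -0.0913, 0.1068]
ft_force: [-1.5, 0.6, -0.4]
```

```bash
python3 -m inch '[[[0,0,0],[0.003,0,0.008],1],[[0,0,0],[0,0,0.006],1],[[0,0,0],[0,0,0],1]]'| egrep 'pos|force: \['; for i in 1 2; do python3 -m inch '[[[0,0,0],[0,0,0.003],1],[[0,0,0],[0,0,0],1]]' | egrep 'pos|force: \['; done
```

```text
eef_pos: [0.5298, -0.0913, 0.1019]
ft_force: [1.0, -1.1, 0.7]
eef_pos: [0.5301, -0.0913, 0.1013]
ft_force: [-0.3, -0.2, -0.6]
eef_pos: [0.5302, -0.0914, 0.1005]
ft_force: [0.7, -0.2, -0.2]
```

```bash
for i in 1 2; do python3 -m inch '[[[0,0,0],[0,0,0.003],1],[[0,0,0],[0,0,0],1]]' | egrep 'pos|force: \['; done
```

```text
eef_pos: [0.5304, -0.0914, 0.1001]
ft_force: [-0.9, -0.4, 2.3]
eef_pos: [0.5304, -0.0914, 0.1001]
ft_force: [-2.5, 0.1, 7.5]
```

It presses at 7.5 N with the grille top at z = 0.1001, which is flush. I'll hold briefly, then lift well clear and move back so the top view opens up.

```bash
python3 -m inch '[[[0,0,0],[0,0,0],1],[[0,0,0],[0,0,0],1],[[0,0,0],[0,0,0],1],[[0,0,0],[0,0,0],1]]'| egrep 'pos|force: \['; python3 -m inch '[[[0,0,0],[0,0,-0.02],1],[[0,0,0],[0,0,-0.09],1],[[0,0,0],[0,0,-0.13],1],[[0,0,0],[0,0,-0.13],1],[[0,0,0],[0,0.12,0],1],[[0,0,0],[0,0.12,0],1],[[0,0,0],[0,0.12,0],1],[[0,0,0],[0,0.12,0],1],[[0,0,0],[0,0.12,0],1],[[0,0,0],[0,0,0],1]]'| egrep 'clock|pos|force: \['
python3 - <<'E'
from h import *
t=vision.camera("top"); s=vision.camera("scene")
a=cv2.resize(t["img"][150:265,225:335],None,fx=4,fy=4,interpolation=cv2.INTER_CUBIC);b=cv2.resize(s["img"][130:245,225:315],None,fx=4,fy=4,interpolation=cv2.INTER_CUBIC)
cv2.imwrite("pics/end.png",np.hstack([a,b])[:,:,::-1])
E
```

```text
eef_pos: [0.5304, -0.0914, 0.1001]
ft_force: [-2.6, -0.8, 8.0]
clock: 13.6
eef_pos: [0.5301, 0.0944, 0.21]
ft_force: [0.8, -0.7, 0.1]
```

View pics/end.png

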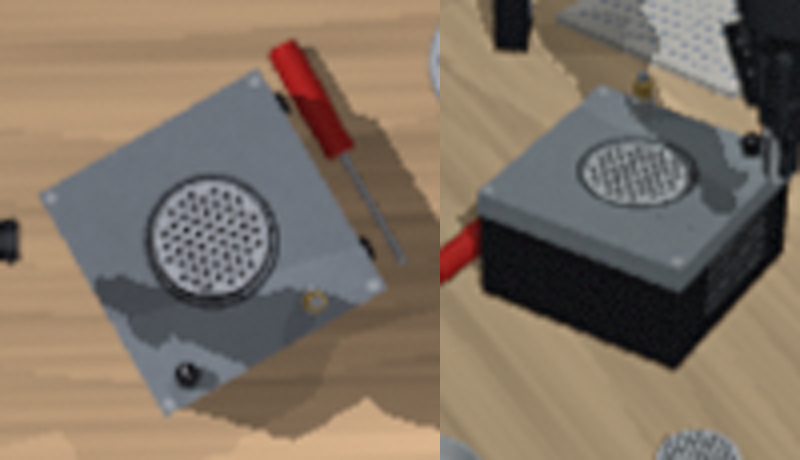

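The grille sits level and flush in the recess, at left (212,241) and right (637,172). The plug at (315,300) and the screwdriver have not moved, and the robot is clear.

```bash
python3 -c "
from workcell import workorder;print(workorder.job_done())"
```

```text
the job is handed in; nothing more can be done
None
```

The grille was pushed sideways into the recess, dropped in and was pressed home at about 8 N; it lies flush, the plug and screwdriver beside it look undisturbed, and the job was handed in at about 14 s.

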